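Shut the flip-top tube, draw it from the rack and lay it over

TASK

The tube with the open flip-top lid has just been filled: press its lid fully shut while the tube stands in the rack, then draw the tube straight up out of the rack and, once it is clear, tip it over until it lies nearly level, so that the sample spreads along its wall. Finish while holding the tube still like that, well above the rack (both its ends at least 10 cm above the rack's top); the job ends with the tube in the gripper, it is not put down. Leave the closed tube in its place and do not disturb the timer, the beaker or the marker.

Things in the scene. Friction and masses are not known exactly. Their poses are not given: they have to be found in the camera images.
- sample_tube: The tube to work on: milky plastic, body 29 mm in diameter, about 68 g, standing loosely upright in a rack hole. Origin: centre of its foot; z runs up the tube to the mouth, +x to the lid's hinge, -x to the shut lid's thumb tab. The hinge faces away from the robot, give or take 70 degrees.
- tube_mouth (a point): Centre of the tube's mouth, 116 mm above the foot, on the upper face of the ribbed grey screw collar, 34 mm in diameter, that spans 100 to 116 mm above the foot and stays on. Good grip: the collar, fingers closing along the tube's y.
- flip_lid (a joint): Hinge of the grey flip-top lid, rad: 0 shut flat on the collar, 1.57 straight up, 2.2 the stop (leaning outward). Starts at 1.5 to 2.1. Lid: disc 33 mm across, 4.5 mm thick, plus thumb tab. Hinge line along the tube's y, 18.5 mm from its axis at +x, 117 mm above the foot; shut lid's top at 121.5 mm. Stays where left (0.015 N m friction, no spring or catch).
- lid_edge (a point): The free edge of the lid at the end of its thumb tab, 40 mm from the hinge line.
- rack: White plastic rack, 102 x 204 mm, 66 mm high, fixed; 2 x 4 holes 31.5 mm wide in its top plate, 46 mm apart along its x, 50 mm along y, over 10 mm deep sockets in its base, whose floor is 6 mm above the table. Origin: centre of its underside, z up. The two tubes stand in the two end holes of the row at its -x side, 150 mm apart; the others are empty.
- closed_tube: A second tube of the same shape and size in the rack, with its lid already shut. Leave it. Origin: centre of its foot, z up.
- timer: White bench timer, 46 x 66 x 63 mm, behind the rack. Bystander. Origin: centre of its underside.
- beaker: Small glass beaker, 45 mm in diameter, 57 mm high, the nearer glass behind the rack. Bystander. Origin: centre of its underside.
- marker: Red marker pen lying on the table at the near edge, in front of the rack, 120 mm long, 15 mm thick. Bystander. Origin: under its middle.
Not all that is in view belongs to the job. What is shaped like the sample_tube but yellow is not meant. Leave any red look-alike of the closed_tube alone.

How it is judged (in metres and radians):
On the way, in this order (a step that is already met when the one before it is completed fails the run):
1. the lid is pressed fully shut (within 6 degrees) while the tube stands upright at the bottom of its hole (value of joint flip_lid below 0.1 rad and z of sample_tube in the frame of rack below 0.012 m and angle between sample_tube's own z axis and vertical below 0.15 rad), for 0.2 s.
2. the shut tube has been drawn up clear of the rack, still roughly upright (within 25 degrees), its foot above the rack's top (z of sample_tube in the frame of rack above 0.068 m and angle between sample_tube's own z axis and vertical below 0.44 rad and value of joint flip_lid below 0.15 rad), for 0.1 s.
At the end, for the whole second after the job is handed in: The gripper holds the tube still, its axis within 25 degrees of level (mouth at most 20 degrees below level), both ends over 160 mm above the table, the lid shut within 8 degrees, the tube clear of the rack; the closed tube still stands in its hole (angle between sample_tube's own z axis and vertical between 1.13 and 1.92 rad and height (world z) of each of sample_tube, tube_mouth above 0.16 m and value of joint flip_lid below 0.15 rad and contact force between the fingers and sample_tube above 2 N and contact force between sample_tube and rack below 0.1 N and linear speed of sample_tube below 0.03 m/s and angular speed of sample_tube below 0.2 rad/s and distance between closed_tube and rack below 0.09 m and angle between closed_tube's own z axis and vertical below 0.15 rad and z of closed_tube in the frame of rack below 0.012 m); the arm keeps its last pose, push and grip.
It fails at once if the tube is tipped more than 25 degrees while its lid is open (angle between sample_tube's own z axis and vertical above 0.44 rad and value of joint flip_lid above 0.3 rad).
It fails at once if the tube is tipped more than 35 degrees before its foot is above the rack's top (angle between sample_tube's own z axis and vertical above 0.61 rad and z of sample_tube in the frame of rack below 0.06 m).
It fails at once if the closed tube is lifted or tipped (distance of closed_tube from where it was at the start of the episode above 0.02 m or angle between closed_tube's own z axis and vertical above 0.25 rad).
It fails at once if the timer, the beaker or the marker is disturbed (distance of any of timer, beaker, marker from where it was at the start of the episode above 0.03 m).
It also fails if it takes over 45 s, if anything falls off the work surface, if the arm or the gripper's body presses on something with over 40 N, if the wrist force passes 120 N, or if a joint passes its speed limit or range.

ROBOT

A 7-joint arm with a two-finger parallel gripper is mounted at the origin on a cart in front of the work surface, level with it; the furniture and walls round the work are solid. World frame = base frame: x ahead of the robot, y to its left, z up, the work surface at z = 0. Lengths are in mm, angles in rad, forces in N, time in s.
With the tool pointing down it reaches from about 400 to 750 mm from the base axis. Payload 19.5 kg.
Tool frame: the origin (TCP) lies at the very end of the fingers, on their centre line; the grasp point (between the pads) lies 19 mm behind it; z points along the fingers, y is the line along which they close (so a half turn about z gives the same grasp; the last joint's range is limited). The gripper opens to 85 mm and grips with 20 to 120 N. Pads are 22 mm wide; open, the fingers measure 114 mm over their backs; the gripper's body (76 mm by 85 mm) begins 54 mm behind the grasp point. The pads swing forward as they close: fully open they stand 13 mm farther back than shut.
Start: joints at [1.162, 0.707, -0.028, 1.485, 0.022, 0.951, -0.075], TCP at [206.204, -536.726, 231.268] pointing down, gripper open.
Joint ranges: [-2.71, 2.71], [-0.32, 2.16], [-1.57, 1.52], [0, 2.45], [-1.46, 4.6], [0, 2.02], [-2.83, 2.83]. Speed limits (rad/s): [1.89, 1.89, 2.57, 2.57, 3.01, 3.01, 3.01].

INTERFACE

Orientations are given as [roll, pitch, yaw] about the fixed x, y, z axes, in that order (R = Rz(yaw) Ry(pitch) Rx(roll)).
In Python, from rig import telemetry, cams, order gives the robot as it stands.
- The arm moves only by the shell command python3 -m handwheel, which reads ROWS from standard input. ROWS is one flat JSON list of numbers that holds 1 to 5 rows one after another, with no inner brackets; each row has 7 numbers: a rotation vector rx, ry, rz in rad, then dx, dy, dz in mm, then the finger opening in mm; each row shifts and turns the commanded pose from where the row before left it, along the tool's axes as they then stand; what a row does not reach is not made up. A row lasts 1/12 s, in which the tool goes at most 41.7 mm and 0.125 rad, less where a joint would pass 70% of its speed; a pose out of reach is approached as far as the arm can. The fingers move at their own pace and stop on an object; the grip force is fixed at half the most. Time passes only in rows, so rows that do not move let the fingers close. It prints the time, the measured TCP pose, the force, the opening and the grip force at its end. Input that does not fit is refused with a message, and nothing moves.
- telemetry.observe(): the state, without advancing time (a new reading comes with each control period).
- cams.camera(name): name is "scene" or "top" or "wrist"; returns a dict with "img" (400x640x3 uint8, red, green, blue), "K" (3x3 intrinsics, pixels), "rvec" (rotation vector, rad) and "tvec" (3), from world to camera coordinates, as OpenCV has them; the wrist camera has in their place "T_tool_cam" (4x4, takes a point from camera to tool coordinates, whose origin is the TCP and whose axes are the flange's). Camera axes: x right, y down, z forward; pixel columns grow to the right and rows downward; lengths in mm; the calibration is good to about 2 mm. A picture is of the moment at which its call begins: read the wrist's pose just before it. There is no depth.
- order.finish_job(): hands the job in; it is judged then, once.
The state is a dict: "time_s": time; "joint_pos": joint angles; "dq": joint speeds; "joint_torque": joint torques, N m; "tool_pos": TCP position; "tcp_rot": TCP orientation; "contact_force": force on the tool from outside, world axes, zero at the start; "moment": the same for the moment, N m; "grip_width": finger opening in mm; "grasp_force": force on a finger pad.
Only numpy, scipy, OpenCV 4.12 (cv2) and the standard library are available. Lean on these libraries where they do the work, as an engineer would, in place of code of your own. Each camera call takes 0.05 s, during which the arm holds its last target. There are 200 camera calls.

## Working session

There is one attempt and no reset: what is moved stays moved. The work goes in short steps, Python scripts to look and compute and a shell command to move; the robot and the scene stay as the last step left them, time stands still between calls to the robot, and variables do not carry over. Pictures are saved under pics/ and viewed, at most 10 in all, crops included, and the job is handed in when it is done.

```bash
mkdir -p pics; ls
python3 - <<'E'
from rig import telemetry,cams
import cv2,numpy as np
print(telemetry.observe())
for n in("scene","top"):
    c=cams.camera(n); cv2.imwrite(f"pics/{n}0.png",c["img"][:,:,::-1]); np.savez(f"pics/{n}0.npz",**c)
    R=cv2.Rodrigues(np.array(c["rvec"],float))[0]; print(n,c["K"],-R.T@np.array(c["tvec"]).ravel())
E
```

```text
pics
{'time_s': 0.0, 'joint_pos': array([ 1.1622736 ,  0.70704985, -0.02765581,  1.48500531,  0.02197739,
        0.95091112, -0.07550631]), 'dq': array([ 3.40755375e-04, -5.11497525e-04, -2.82227742e-04,  5.52632171e-04,
       -1.01588712e-05,  2.06018908e-04, -1.08491196e-03]), 'joint_torque': array([-8.34047496e-04, -8.83225465e+01,  1.23452358e+00, -2.36170810e+01,
        1.69876049e-02,  6.50023532e-03,  9.61082861e-06]), 'tool_pos': array([ 206.14979057, -536.48681058,  230.85614438]), 'tcp_rot': array([-3.14051965e+00, -8.56863595e-06,  3.66833011e-01]), 'contact_force': array([-0.52306045, -0.37456323,  0.10195238]), 'moment': array([-0.03016244,  0.039959  , -0.01478385]), 'grasp_force': 0.0, 'grip_width': 85.44669689553832}
scene [[386.27989891   0.         321.19302552]
 [  0.         386.27989891 200.58197713]
 [  0.           0.           1.        ]] [ 90.29982398 731.64734078 502.35523095]
top [[408.77470026   0.         315.9661782 ]
 [  0.         408.77470026 200.76858241]
 [  0.           0.           1.        ]] [533.7679725  181.04320139 940.31513057]
```

View pics/scene0.png

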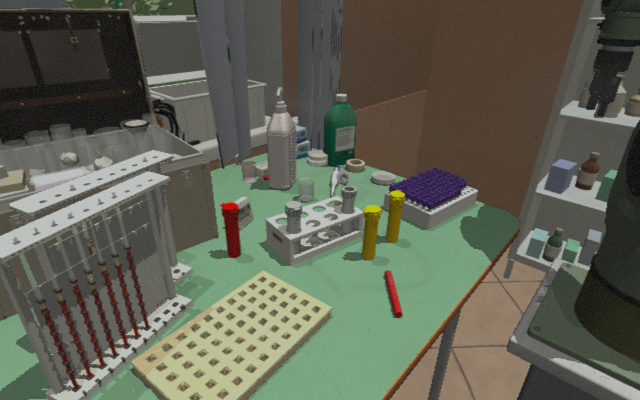

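View pics/top0.png

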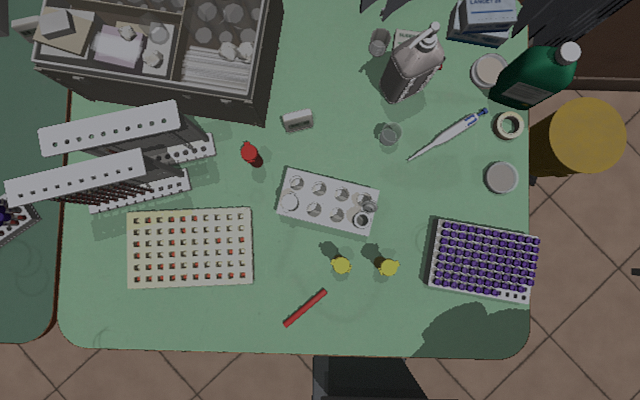

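The scene picture shows the rack at about (315,225), with tubes at (293,215) and (349,198). In the top view the rack is at (328,200). The open tube's mouth is near (361,219) with its lid near (368,204), and the closed tube is near (290,203). I'll crop in on both.

Run:
```python
import cv2,numpy as np
a=cv2.imread("pics/top0.png")[155:250,265:395]; b=cv2.imread("pics/scene0.png")[170:265,255:385]
f=lambda i:cv2.resize(i,None,fx=6,fy=3*2,interpolation=cv2.INTER_CUBIC)[:570,:780]
cv2.imwrite("pics/cropt.png",f(a));cv2.imwrite("pics/crops.png",f(b))
```

```text
(no output)
```

View pics/cropt.png

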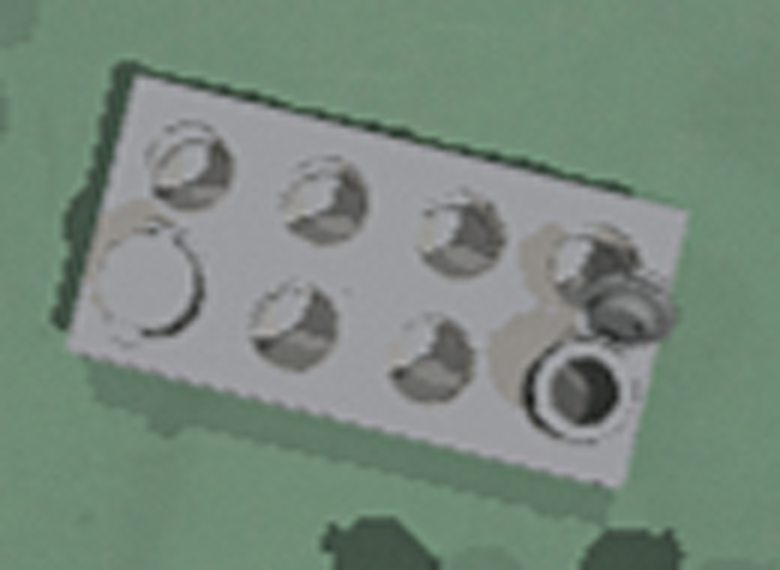

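View pics/crops.png

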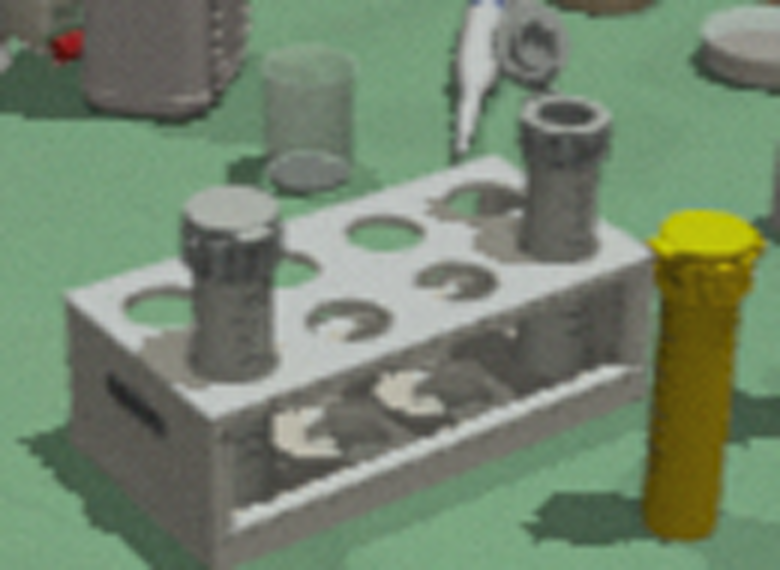

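```bash
cat > h.py <<'E'
import numpy as np,cv2
def ray(c,uv):
    R=cv2.Rodrigues(np.array(c["rvec"],float))[0]; C=-R.T@np.array(c["tvec"]).ravel()
    d=R.T@np.linalg.solve(c["K"],[*uv,1]); return C,d
def plane(c,uv,z):
    C,d=ray(c,uv); return C+d*(z-C[2])/d[2]
def tri(rs):
    A=0;b=0
    for C,d in rs:
        d=d/np.linalg.norm(d);P=np.eye(3)-np.outer(d,d);A=A+P;b=b+P@C
    return np.linalg.solve(A,b)
E
python3 - <<'E'
from h import *
np.set_printoptions(precision=1,suppress=True)
t=np.load("pics/top0.npz");s=np.load("pics/scene0.npz")
T=lambda x,y:((x-2.5)/6+265,(y-2.5)/6+155); S=lambda x,y:((x-2.5)/6+255,(y-2.5)/6+170)
m1=plane(t,T(580,391),122);m2=plane(s,S(566,117),122);print("mouth",m1,m2,tri([ray(t,T(580,391)),ray(s,S(566,117))]))
print("closed",plane(t,T(147,283),127.5),plane(s,S(232,209),127.5))
r=np.array([plane(t,T(*p),66) for p in[(135,72),(690,207),(625,487),(68,350)]]);print(r,r.mean(0))
for a,b in((0,1),(3,2),(3,0),(2,1)):
    d=r[b]-r[a];print(np.linalg.norm(d),np.degrees(np.arctan2(d[1],d[0])))
L=tri([ray(t,T(628,310)),ray(s,S(533,45))]);print("lid",L)
d=L-(m1+m2)/2;print(d,np.degrees(np.arctan2(d[1],d[0])))
for p in[(r.mean(0)+q) for q in()]:pass
# holes
for p in[(192,168),(325,202),(462,236),(600,270),(294,325),(431,358)]:print("hole",plane(t,T(*p),66))
print("beaker",plane(t,(389,140),0),"yellow tubes",plane(t,(342,265),122),plane(t,(388,267),122),"marker",plane(t,(326,291),8),plane(t,(286,324),8))
E
```

```text
mouth [552.3  90.8 122. ] [552.8  89.6 122. ] [552.2  90.7 122.6]
closed [584.2 235.8 127.5] [585.4 235.6 127.5]
[[663.9 246.6  66. ]
 [620.4  46.5  66. ]
 [519.9  68.   66. ]
 [563.4 267.4  66. ]] [591.9 157.1  66. ]
204.7598953004566 -102.24907259078513
204.0788589868767 -102.29181341032319
102.60190134743002 -11.687773899356872
102.7497251750598 -12.068384392130142
lid [578.9  77.6 139.8]
[ 26.3 -12.6  17.8] -25.501388685939098
hole [629.8 225.1  66. ]
hole [618.8 177.1  66. ]
hole [607.9 127.8  66. ]
hole [597.   78.3  66. ]
hole [574.4 187.1  66. ]
hole [563.9 137.9  66. ]
beaker [742.3  16.3   0. ] yellow tubes [461.6 127.3 122. ] [460.   35.9 122. ] marker [392.5 154.5   8. ] [317.1 242.4   8. ]
```

The mouth is at about (552, 90, 122) and the hinge points along yaw ≈ -25°. The lid is open to about 2.1 rad. First I turn the tool to yaw -25° and close the fingers.

```bash
cat >> h.py <<'E'
from scipy.spatial.transform import Rotation as Ro
def go(pos,rpy=None):
    from rig import telemetry
    o=telemetry.observe();R=Ro.from_euler("xyz",o["tcp_rot"])
    d=R.inv().apply(np.array(pos)-o["tool_pos"]);rv=(R.inv()*Ro.from_euler("xyz",rpy)).as_rotvec() if rpy is not None else 0
    np.set_printoptions(precision=3,suppress=True)
    print("t",o["time_s"],"tcp",o["tool_pos"],o["tcp_rot"],"q",o["joint_pos"],"F",o["contact_force"],"\nd",d,np.linalg.norm(d),"rv",rv)
E
echo '[0, 0, 0.12, 0, 0, 0, 0, 0, 0, 0.12, 0, 0, 0, 0, 0, 0, 0.12, 0, 0, 0, 0, 0, 0, 0.12, 0, 0, 0, 0, 0, 0, 0.12, 0, 0, 0, 0]' | python3 -m handwheel
echo '[0, 0, 0.12, 0, 0, 0, 0, 0, 0, 0.08, 0, 0, 0, 0]' | python3 -m handwheel
python3 -c "
from h import *
go([611.3,62.8,231],[np.pi,0,-.436])"
```

```text
time_s: 0.52
tool_pos: [206.2, -536.6, 231.0]
tcp_rot: [-3.141, 0.0, -0.239]
contact_force: [1.2, -0.2, 0.3]
grip_width: 25.7
grasp_force: 0.0
time_s: 0.68
tool_pos: [206.2, -536.6, 231.0]
tcp_rot: [-3.141, 0.001, -0.44]
contact_force: [0.4, -0.2, 0.7]
grip_width: 0.6
grasp_force: 0.0
t 0.6833 tcp [ 206.226 -536.574  231.018] [-3.141  0.001 -0.44 ] q [ 1.042  0.718  0.214  1.489 -0.172  0.953 -0.706] F [ 0.412 -0.199  0.697] 
d [ 111.303 -714.805    0.236] 723.4188366037401 rv [-0.     0.001 -0.004]
```

```bash
for i in 1; do :; done
echo '[0, 0, 0, 4.6, -29.8, 0, 0, 0, 0, 0, 4.6, -29.8, 0, 0, 0, 0, 0, 4.6, -29.8, 0, 0, 0, 0, 0, 4.6, -29.8, 0, 0, 0, 0, 0, 4.6, -29.8, 0, 0]' | python3 -m handwheel
echo '[0, 0, 0, 4.6, -29.8, 0, 0, 0, 0, 0, 4.6, -29.8, 0, 0, 0, 0, 0, 4.6, -29.8, 0, 0, 0, 0, 0, 4.6, -29.8, 0, 0, 0, 0, 0, 4.6, -29.8, 0, 0]' | python3 -m handwheel
echo '[0, 0, 0, 4.6, -29.8, 0, 0, 0, 0, 0, 4.6, -29.8, 0, 0, 0, 0, 0, 4.6, -29.8, 0, 0, 0, 0, 0, 4.6, -29.8, 0, 0, 0, 0, 0, 4.6, -29.8, 0, 0]' | python3 -m handwheel
echo '[0, 0, 0, 4.6, -29.8, 0, 0, 0, 0, 0, 4.6, -29.8, 0, 0, 0, 0, 0, 4.6, -29.8, 0, 0, 0, 0, 0, 4.6, -29.8, 0, 0, 0, 0, 0, 0, 0, 0, 0]' | python3 -m handwheel
python3 -c "
from h import *
go([611.3,62.8,231],[np.pi,0,-.436])"
```

```text
time_s: 1.1
tool_pos: [290.1, -409.8, 231.1]
tcp_rot: [-3.141, 0.0, -0.433]
contact_force: [0.8, 0.4, 0.3]
grip_width: 0.2
grasp_force: 0.0
time_s: 1.52
tool_pos: [373.6, -284.1, 231.2]
tcp_rot: [-3.141, 0.0, -0.433]
contact_force: [0.3, 0.1, -0.2]
grip_width: 0.0
grasp_force: 0.0
time_s: 1.93
tool_pos: [457.0, -158.5, 231.2]
tcp_rot: [-3.142, 0.0, -0.433]
contact_force: [-0.1, -0.8, 0.9]
grip_width: 0.1
grasp_force: 0.0
time_s: 2.35
tool_pos: [525.4, -54.0, 230.5]
tcp_rot: [-3.139, 0.001, -0.427]
contact_force: [0.6, 0.4, -0.1]
grip_width: -0.2
grasp_force: 0.0
t 2.35 tcp [525.395 -54.018 230.532] [-3.139  0.001 -0.427] q [-0.13   0.66   0.323  1.663 -0.263  0.862 -1.696] F [ 0.556  0.45  -0.052] 
d [  29.836 -141.902   -0.193] 145.0045704546681 rv [-0.002  0.001  0.009]
```

```bash
echo '[0, 0, 0.009, 6, -28.4, 0, 0, 0, 0, 0, 6, -28.4, 0, 0, 0, 0, 0, 6, -28.4, 0, 0, 0, 0, 0, 6, -28.4, 0, 0, 0, 0, 0, 6, -28.4, 0, 0]' | python3 -m handwheel
echo '[0, 0, 0, 0, 0, 0, 0, 0, 0, 0, 0, 0, 0, 0]' | python3 -m handwheel
python3 - <<'E'
from h import *
from rig import cams,telemetry
go([611.3,62.8,142],[np.pi,0,-.436])
o=telemetry.observe();c=cams.camera("wrist");cv2.imwrite("pics/w1.png",c["img"][:,:,::-1])
np.savez("pics/w1.npz",pos=o["tool_pos"],rot=o["tcp_rot"],**c)
E
```

```text
time_s: 2.77
tool_pos: [611.4, 57.5, 231.1]
tcp_rot: [3.141, 0.001, -0.442]
contact_force: [0.7, -0.6, 0.5]
grip_width: 0.1
grasp_force: 0.0
time_s: 2.93
tool_pos: [611.0, 57.2, 230.5]
tcp_rot: [3.141, 0.001, -0.44]
contact_force: [-0.3, -1.0, -0.9]
grip_width: 0.1
grasp_force: 0.0
t 2.9333 tcp [610.956  57.164 230.477] [ 3.141  0.001 -0.44 ] q [-0.303  0.797  0.351  1.337 -0.286  1.058 -1.919] F [-0.27  -1.03  -0.851] 
d [-2.01  -5.29  88.476] 88.65698264608433 rv [ 0.001  0.001 -0.004]
```

View pics/w1.png

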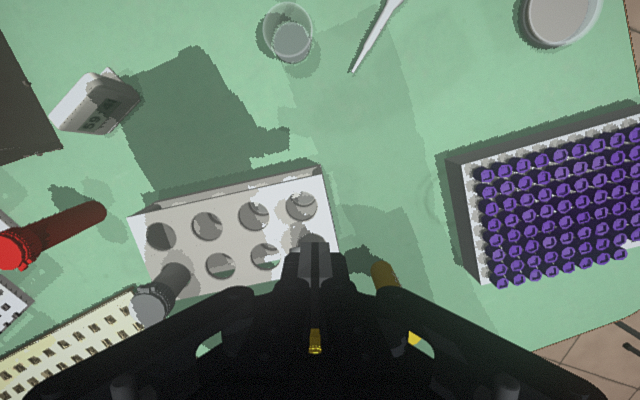

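The wrist camera looks outward: the closed fingers are at (315,260), the closed tube at (150,300), and the gripper hides the open tube. I'll descend beside the lid and sweep it inward.

```bash
echo '[0, 0, 0, -2, -5.3, 18, 0, 0, 0, 0, 0, 0, 18, 0, 0, 0, 0, 0, 0, 18, 0, 0, 0, 0, 0, 0, 18, 0, 0, 0, 0, 0, 0, 17, 0]' | python3 -m handwheel
echo '[0, 0, 0, 0, 0, 0, 0, 0, 0, 0, 0, 0, 0, 0]' | python3 -m handwheel
python3 -c "
from h import *
go([552.4,90.3,142])"
```

```text
time_s: 3.4
tool_pos: [610.8, 60.6, 141.7]
tcp_rot: [3.141, 0.0, -0.444]
contact_force: [1.0, 0.0, 0.2]
grip_width: 0.3
grasp_force: 0.0
time_s: 3.57
tool_pos: [611.0, 60.9, 142.5]
tcp_rot: [3.141, 0.001, -0.443]
contact_force: [0.7, 1.2, 1.4]
grip_width: -0.1
grasp_force: 0.0
t 3.5667 tcp [611.007  60.911 142.523] [ 3.141  0.001 -0.443] q [-0.295  0.898  0.313  1.443 -0.326  0.852 -1.891] F [0.704 1.229 1.381] 
d [-65.547  -1.413   0.564] 65.5647294129785 rv 0
```

```bash
echo '[0, 0, 0, -8, 0, 0, 0, 0, 0, 0, -8, 0, 0, 0, 0, 0, 0, -8, 0, 0, 0, 0, 0, 0, -8, 0, 0, 0, 0, 0, 0, -8, -1, 0, 0]' | python3 -m handwheel
echo '[0, 0, 0, -8, 0, 0, 0, 0, 0, 0, -8, 0, 0, 0, 0, 0, 0, -8, 0, 0, 0, 0, 0, 0, -2, 0, 4, 0, 0, 0, 0, 0, 0, 4, 0]' | python3 -m handwheel
echo '[0, 0, 0, 0, 0, 2, 0, 0, 0, 0, 0, 0, 2, 0, 0, 0, 0, 0, 0, 0, 0, 0, 0, 0, 0, 0, 0, 0]' | python3 -m handwheel
python3 -c "
from h import *
go([552.4,90.3,127.5])"
```

```text
time_s: 3.98
tool_pos: [575.8, 79.4, 143.9]
tcp_rot: [-3.141, -0.002, -0.443]
contact_force: [-0.2, -1.0, 0.5]
grip_width: -0.0
grasp_force: 0.5
time_s: 4.4
tool_pos: [552.0, 91.3, 134.6]
tcp_rot: [-3.141, -0.0, -0.442]
contact_force: [-0.1, 0.1, -0.1]
grip_width: 0.0
grasp_force: 0.3
time_s: 4.73
tool_pos: [552.2, 90.7, 130.1]
tcp_rot: [3.141, 0.0, -0.443]
contact_force: [0.8, -0.4, -0.1]
grip_width: -0.4
grasp_force: 0.0
t 4.7333 tcp [552.231  90.723 130.14 ] [ 3.141  0.    -0.443] q [-0.371  0.844  0.297  1.666 -0.353  0.685 -1.905] F [ 0.791 -0.427 -0.147] 
d [0.335 0.309 2.64 ] 2.6786832359821555 rv 0
```

```bash
echo '[0, 0, 0, 0, 0, 1, 0, 0, 0, 0, 0, 0, 1, 0, 0, 0, 0, 0, 0, 0, 0]' | python3 -m handwheel
echo '[0, 0, 0, 0, 0, 1, 0, 0, 0, 0, 0, 0, 0, 0]' | python3 -m handwheel
echo '[0, 0, 0, 0, 0, 1, 0, 0, 0, 0, 0, 0, 0, 0]' | python3 -m handwheel
python3 - <<'E'
import cv2
from rig import cams
b=cams.camera("scene")["img"][120:215,295:405,::-1];cv2.imwrite("pics/s2.png",cv2.resize(b,None,fx=6,fy=6,interpolation=cv2.INTER_CUBIC))
E
```

```text
time_s: 4.98
tool_pos: [552.1, 90.9, 128.2]
tcp_rot: [-3.142, 0.0, -0.442]
contact_force: [-0.9, 0.2, -1.0]
grip_width: 0.0
grasp_force: 0.0
time_s: 5.15
tool_pos: [552.3, 91.0, 127.5]
tcp_rot: [-3.141, -0.0, -0.442]
contact_force: [-1.3, 0.5, 4.9]
grip_width: -0.1
grasp_force: 2.3
time_s: 5.32
tool_pos: [552.5, 91.0, 127.3]
tcp_rot: [-3.141, -0.001, -0.442]
contact_force: [-3.3, 0.2, 17.7]
grip_width: -0.0
grasp_force: 9.3
```

View pics/s2.png

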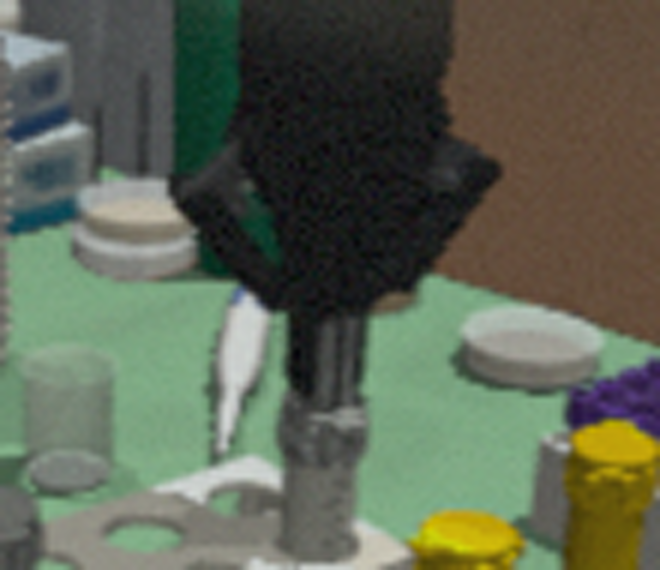

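The lid is shut: 17.7 N at TCP z 127.3, which matches the expected 127.5. I'll hold briefly, then rise and check from above.

```bash
echo '[0, 0, 0, 0, 0, 0, 0, 0, 0, 0, 0, 0, 0, 0, 0, 0, 0, 0, 0, -3, 0, 0, 0, 0, 0, 0, -20, 0, 0, 0, 0, 0, 0, -20, 0]' | python3 -m handwheel
echo '[0, 0, 0, -20, 0, -20, 85, 0, 0, 0, -40, 0, -20, 85, 0, 0, 0, -40, 0, 0, 85, 0, 0, 0, -30, 0, 0, 85, 0, 0, 0, 0, 0, 0, 85]' | python3 -m handwheel
python3 - <<'E'
from h import *
from rig import cams,telemetry
o=telemetry.observe();c=cams.camera("wrist");np.savez("pics/w2.npz",pos=o["tool_pos"],rot=o["tcp_rot"],**c)
a=cams.camera("top")["img"][180:250,320:400];b=cams.camera("scene")["img"][150:220,310:390]
f=lambda i:cv2.resize(i,(400,350),interpolation=cv2.INTER_CUBIC)
im=np.vstack([np.hstack([f(a),f(b)]),cv2.resize(c["img"],(400,250)).repeat(1,0) if 0 else np.hstack([cv2.resize(c["img"],(400,250)),np.zeros((250,400,3),np.uint8)])])
cv2.imwrite("pics/c3.png",im[:,:,::-1])
E
```

```text
time_s: 5.78
tool_pos: [551.7, 90.8, 169.4]
tcp_rot: [3.141, 0.001, -0.442]
contact_force: [0.3, 0.5, 0.9]
grip_width: 0.2
grasp_force: 0.0
time_s: 6.2
tool_pos: [432.8, 147.9, 208.4]
tcp_rot: [-3.141, 0.003, -0.438]
contact_force: [-0.6, 0.6, -0.2]
grip_width: 60.7
grasp_force: 0.0
```

View pics/c3.png

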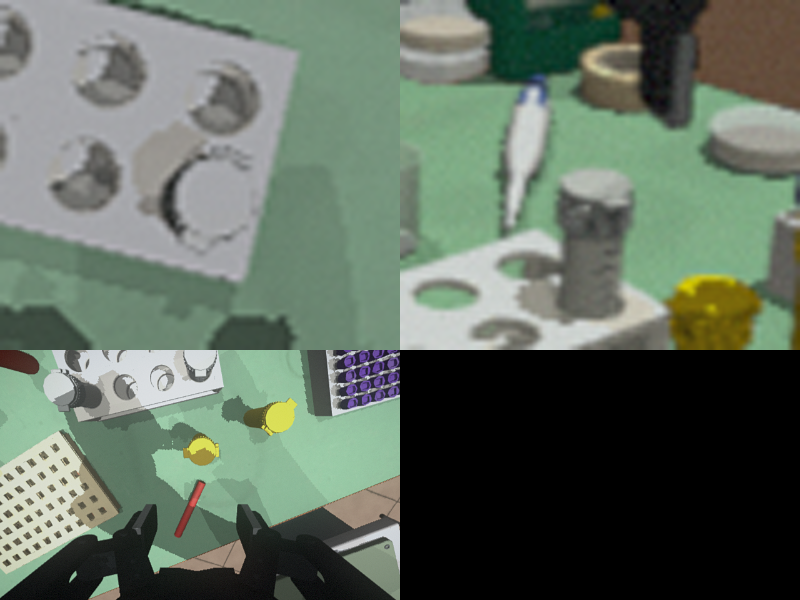

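The top view shows the lid lying flat on the collar, with its disc at crop (213,193) and the tab toward the lower left. In the side view the cap is flush. Next I go back above the tube with the fingers open and descend to the collar.

```bash
echo '[0, 0, 0, 30, 0, 0, 85, 0, 0, 0, 40, 0, 0, 85, 0, 0, 0, 40, 0, 0, 85, 0, 0, 0, 18, 0, 0, 85, 0, 0, 0, 0, 0, 0, 85]' | python3 -m handwheel
python3 -c "
from h import *
go([552.4,90.3,92],[np.pi,0,-.436])"
```

```text
time_s: 6.77
tool_pos: [556.1, 86.8, 207.2]
tcp_rot: [3.14, -0.002, -0.447]
contact_force: [-0.1, -0.2, 0.8]
grip_width: 84.7
grasp_force: 0.0
t 6.7667 tcp [556.084  86.819 207.177] [ 3.14  -0.002 -0.447] q [-0.391  0.745  0.354  1.573 -0.307  0.878 -1.944] F [-0.077 -0.244  0.821] 
d [ -5.054  -1.696 115.165] 115.28802754461205 rv [ 0.001 -0.002 -0.011]
```

```bash
echo '[0, 0, 0, -4, -1.5, 25, 85, 0, 0, 0, 0, 0, 25, 85, 0, 0, 0, 0, 0, 20, 85, 0, 0, 0, 0, 0, 20, 85, 0, 0, 0, 0, 0, 15, 85]' | python3 -m handwheel
echo '[0, 0, 0, 0, 0, 9, 85, 0, 0, 0, 0, 0, 0, 85]' | python3 -m handwheel
echo '[0, 0, 0, 0, 0, 0, 20, 0, 0, 0, 0, 0, 0, 20, 0, 0, 0, 0, 0, 0, 20, 0, 0, 0, 0, 0, 0, 20, 0, 0, 0, 0, 0, 0, 20]' | python3 -m handwheel
python3 -c "
from h import *
go([552.4,90.3,92],[np.pi,0,-.436])"
```

```text
time_s: 7.18
tool_pos: [549.7, 93.0, 101.1]
tcp_rot: [3.141, 0.001, -0.443]
contact_force: [-0.2, -0.2, -0.3]
grip_width: 84.9
grasp_force: 0.0
time_s: 7.35
tool_pos: [549.4, 93.1, 92.4]
tcp_rot: [3.14, 0.002, -0.443]
contact_force: [-0.2, -0.3, -0.2]
grip_width: 85.2
grasp_force: 0.0
time_s: 7.77
tool_pos: [550.1, 93.5, 94.7]
tcp_rot: [-3.141, -0.001, -0.442]
contact_force: [-1.7, -1.8, 8.4]
grip_width: 32.6
grasp_force: 58.7
t 7.7667 tcp [550.104  93.538  94.66 ] [-3.141 -0.001 -0.442] q [-0.363  0.895  0.269  1.699 -0.377  0.598 -1.889] F [-1.676 -1.802  8.408] 
d [3.459 1.944 2.662] 4.778288319373489 rv [-0.    -0.001 -0.006]
```

```bash
echo '[0, 0, 0, 0, 0, -4, 20, 0, 0, 0, 0, 0, -6, 20, 0, 0, 0, 0, 0, -8, 20, 0, 0, 0, 0, 0, -10, 20, 0, 0, 0, 0, 0, -10, 20]' | python3 -m handwheel
echo '[0, 0, 0, 0, 0, -12, 20, 0, 0, 0, 0, 0, -12, 20, 0, 0, 0, 0, 0, -12, 20, 0, 0, 0, 0, 0, -12, 20, 0, 0, 0, 0, 0, -12, 20]' | python3 -m handwheel
echo '[0, 0, 0, 0, 0, -12, 20, 0, 0, 0, 0, 0, -12, 20, 0, 0, 0, 0, 0, -12, 20, 0, 0, 0, 0, 0, -12, 20, 0, 0, 0, 0, 0, -12, 20]' | python3 -m handwheel
echo '[0, 0, 0, 0, 0, -12, 20, 0, 0, 0, 0, 0, -12, 20, 0, 0, 0, 0, 0, -12, 20, 0, 0, 0, 0, 0, -12, 20, 0, 0, 0, 0, 0, 0, 20]' | python3 -m handwheel
python3 - <<'E'
from h import *
go([450,0,350])
from rig import cams
cv2.imwrite("pics/s4.png",cams.camera("scene")["img"][:,:,::-1])
E
```

```text
time_s: 8.18
tool_pos: [549.9, 93.7, 133.2]
tcp_rot: [-3.141, -0.0, -0.442]
contact_force: [-0.6, 0.1, -0.9]
grip_width: 32.6
grasp_force: 59.5
time_s: 8.6
tool_pos: [549.8, 93.7, 193.5]
tcp_rot: [-3.141, -0.0, -0.442]
contact_force: [-0.6, -0.2, -1.2]
grip_width: 32.2
grasp_force: 59.5
time_s: 9.02
tool_pos: [549.7, 93.6, 253.6]
tcp_rot: [-3.141, -0.0, -0.442]
contact_force: [-0.4, 0.6, -0.3]
grip_width: 32.3
grasp_force: 59.5
time_s: 9.43
tool_pos: [550.2, 93.5, 302.6]
tcp_rot: [-3.14, -0.003, -0.442]
contact_force: [-0.9, -0.0, -1.7]
grip_width: 32.4
grasp_force: 59.5
t 9.4333 tcp [550.247  93.538 302.632] [-3.14  -0.003 -0.442] q [-0.426  0.636  0.4    1.434 -0.26   1.12  -1.997] F [-0.901 -0.045 -1.692] 
d [-50.427 127.357 -47.747] 145.06056380286626 rv 0
```

View pics/s4.png

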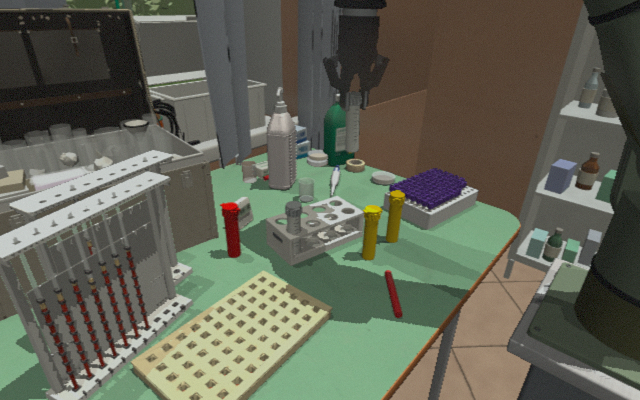

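The tube hangs upright in the gripper at (353,120), well clear of the rack. Now I tip it outward about the finger axis.

```bash
echo '[0, 0.05, 0, 0, 0, 0, 20, 0, 0.08, 0, 0, 0, 0, 20, 0, 0.08, 0, 0, 0, 0, 20, 0, 0.08, 0, 0, 0, 0, 20, 0, 0.08, 0, 0, 0, 0, 20]' | python3 -m handwheel
echo '[0, 0.08, 0, 0, 0, 0, 20, 0, 0.08, 0, 0, 0, 0, 20, 0, 0.08, 0, 0, 0, 0, 20, 0, 0.08, 0, 0, 0, 0, 20, 0, 0.08, 0, 0, 0, 0, 20]' | python3 -m handwheel
python3 -c "
from h import *
go([550,93,302],[np.pi,-1.35,-.44])"
```

```text
time_s: 9.9
tool_pos: [549.4, 93.6, 300.0]
tcp_rot: [-3.14, -0.373, -0.442]
contact_force: [1.1, -0.2, -1.1]
grip_width: 32.4
grasp_force: 59.5
time_s: 10.32
tool_pos: [549.2, 94.0, 300.5]
tcp_rot: [-3.14, -0.774, -0.442]
contact_force: [1.3, 0.2, -2.9]
grip_width: 32.2
grasp_force: 59.5
t 10.3167 tcp [549.233  93.989 300.506] [-3.14  -0.774 -0.442] q [-1.087  0.688  0.971  2.118 -0.012  0.016 -2.408] F [ 1.306  0.21  -2.888] 
d [ 1.843  0.565 -0.29 ] 1.9488178652717205 rv [ 0.     0.576 -0.002]
```

Joint 6 is at its lower limit, so I need a higher pose, nearer azimuth -25°.

```bash
python3 -c "
from h import *
go([580,-150,520],[np.pi,-1.25,-.44])"
```

```text
t 10.3167 tcp [549.233  93.989 300.506] [-3.14  -0.774 -0.442] q [-1.087  0.688  0.971  2.118 -0.012  0.016 -2.408] F [ 1.306  0.21  -2.888] 
d [247.964 207.246 -64.946] 329.6281854228062 rv [ 0.     0.476 -0.002]
```

```bash
echo '[0, 0, 0, 14, 12, -3.7, 20, 0, 0, 0, 14, 12, -3.7, 20, 0, 0, 0, 14, 12, -3.7, 20, 0, 0, 0, 14, 12, -3.7, 20, 0, 0, 0, 14, 12, -3.7, 20]' | python3 -m handwheel
echo '[0, 0, 0, 14, 12, -3.7, 20, 0, 0, 0, 14, 12, -3.7, 20, 0, 0, 0, 14, 12, -3.7, 20, 0, 0, 0, 14, 12, -3.7, 20, 0, 0, 0, 14, 12, -3.7, 20]' | python3 -m handwheel
echo '[0, 0, 0, 14, 12, -3.7, 20, 0, 0, 0, 14, 12, -3.7, 20, 0, 0, 0, 14, 12, -3.7, 20, 0, 0, 0, 14, 12, -3.7, 20, 0, 0, 0, 14, 12, -3.7, 20]' | python3 -m handwheel
python3 -c "
from h import *
go([580,-150,520],[np.pi,-1.25,-.44])"
```

```text
time_s: 10.73
tool_pos: [557.5, 22.8, 362.1]
tcp_rot: [3.141, -0.769, -0.442]
contact_force: [-0.1, -0.4, -1.3]
grip_width: 32.3
grasp_force: 59.7
time_s: 11.15
tool_pos: [565.6, -47.4, 424.1]
tcp_rot: [3.141, -0.769, -0.442]
contact_force: [0.9, 0.5, -1.2]
grip_width: 32.0
grasp_force: 59.7
time_s: 11.57
tool_pos: [573.7, -117.6, 486.1]
tcp_rot: [3.142, -0.769, -0.442]
contact_force: [-0.3, -0.5, -1.6]
grip_width: 32.3
grasp_force: 59.7
t 11.5667 tcp [ 573.722 -117.562  486.129] [ 3.142 -0.769 -0.442] q [-0.544  0.27   0.742  1.769  0.114  0.436 -1.988] F [-0.291 -0.51  -1.577] 
d [ 37.604  26.637 -10.738] 47.31651237435639 rv [ 0.002  0.481 -0.001]
```

```bash
echo '[0, 0.06, 0, 14, 5, 6, 20, 0, 0.06, 0, 14, 5, 6, 20, 0, 0.06, 0, 14, 5, 6, 20, 0, 0.06, 0, 14, 5, 6, 20, 0, 0.06, 0, 14, 5, 6, 20]' | python3 -m handwheel
echo '[0, 0.06, 0, 10, 5, 6, 20, 0, 0.06, 0, 10, 0, 6, 20, 0, 0.06, 0, 5, 0, 6, 20, 0, 0, 0, 0, 0, 0, 20, 0, 0, 0, 0, 0, 0, 20]' | python3 -m handwheel
python3 -c "
from h import *
go([580,-150,520],[np.pi,-1.25,-.44])"
```

```text
time_s: 11.98
tool_pos: [623.8, -168.8, 521.0]
tcp_rot: [3.14, -1.068, -0.442]
contact_force: [27.7, 7.6, 33.1]
grip_width: 32.4
grasp_force: 60.1
time_s: 12.4
tool_pos: [659.3, -179.1, 575.7]
tcp_rot: [3.123, -1.179, -0.44]
contact_force: [-0.3, 0.8, -1.3]
grip_width: 32.2
grasp_force: 60.1
t 12.4 tcp [ 659.331 -179.109  575.662] [ 3.123 -1.179 -0.44 ] q [-0.524  0.375  0.897  1.739 -0.017  0.001 -1.861] F [-0.3    0.756 -1.266] 
d [-83.572   8.532 -56.408] 101.18776962612014 rv [0.019 0.071 0.001]
```

Run:
```python
from h import *
from rig import cams
np.savez("pics/s5.npz",**(c:=cams.camera("scene")));cv2.imwrite("pics/s5.png",c["img"][:,:,::-1])
```

```text
(no output)
```

View pics/s5.png

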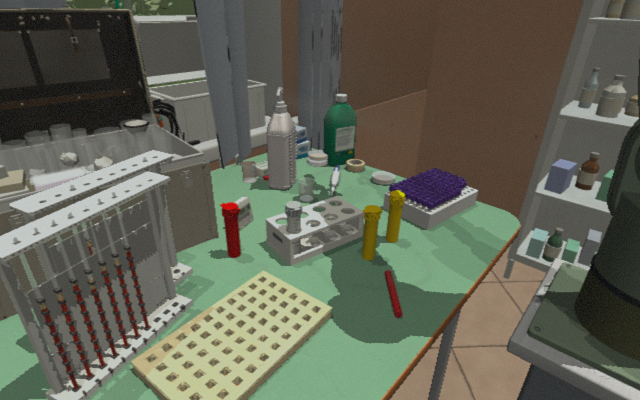

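The gripper is now above the frame, and the rack, the closed tube and the bystanders look undisturbed. I need a bit more tilt, so I go a little higher and further out.

```bash
echo '[0, 0, 0, 8, 0, 8, 20, 0, 0, 0, 8, 0, 8, 20, 0, 0, 0, 8, 0, 8, 20, 0, 0, 0, 8, 0, 8, 20, 0, 0, 0, 8, 0, 8, 20]' | python3 -m handwheel
python3 -c "
from h import *
go([660,-180,576],[np.pi,-1.35,-.44])"
echo '[0, 0.03, 0, 4, 0, 6, 20, 0, 0.03, 0, 4, 0, 6, 20, 0, 0.03, 0, 4, 0, 6, 20, 0, 0.03, 0, 4, 0, 6, 20, 0, 0.03, 0, 0, 0, 0, 20]' | python3 -m handwheel
python3 -c "
from h import *
go([660,-180,576],[np.pi,-1.35,-.44])"
```

```text
time_s: 12.87
tool_pos: [706.2, -202.7, 597.8]
tcp_rot: [3.124, -1.179, -0.442]
contact_force: [-0.2, -1.3, -0.7]
grip_width: 32.5
grasp_force: 60.1
t 12.8667 tcp [ 706.183 -202.738  597.793] [ 3.124 -1.179 -0.442] q [-0.333  0.419  0.725  1.536 -0.018  0.12  -1.841] F [-0.176 -1.298 -0.675] 
d [-39.79   -0.107 -39.262] 55.89988438822478 rv [0.019 0.171 0.001]
time_s: 13.28
tool_pos: [740.0, -213.6, 621.7]
tcp_rot: [3.106, -1.3, -0.433]
contact_force: [0.2, -0.6, -0.9]
grip_width: 32.0
grasp_force: 60.1
t 13.2833 tcp [ 739.968 -213.586  621.711] [ 3.106 -1.3   -0.433] q [-0.321  0.483  0.757  1.491 -0.123  0.002 -1.775] F [ 0.185 -0.592 -0.927] 
d [-67.226   5.537 -71.151] 98.04286965094411 rv [0.028 0.05  0.003]
```

```bash
echo '[0, 0, 0, 0, 0, 0, 20, 0, 0, 0, 0, 0, 0, 20, 0, 0, 0, 0, 0, 0, 20, 0, 0, 0, 0, 0, 0, 20, 0, 0, 0, 0, 0, 0, 20]' | python3 -m handwheel
python3 - <<'E'
from h import *
from rig import cams,telemetry
o=telemetry.observe();c=cams.camera("wrist");t=cams.camera("top");print(c["T_tool_cam"],c["K"])
T=np.linalg.inv(c["T_tool_cam"])
R=Ro.from_euler("xyz",o["tcp_rot"])
for nm,z in(("mouth",-29),("foot",86)): # unslipped prediction, tool z
    p=T@[0,0,z,1];print(nm,(c["K"]@p[:3]/p[2])[:2],"world",w:=o["tool_pos"]+R.apply([0,0,z]),"top px",cv2.projectPoints(w,t["rvec"],t["tvec"],t["K"],None)[0].ravel())
cv2.imwrite("pics/f.png",np.vstack([cv2.resize(x["img"],(480,300)) for x in(c,t)])[:,:,::-1])
E
```

```text
time_s: 13.7
tool_pos: [739.4, -213.1, 622.3]
tcp_rot: [3.109, -1.301, -0.434]
contact_force: [-0.4, -0.1, -0.4]
grip_width: 32.3
grasp_force: 60.1
[[ 1.70155310e-03 -9.61919998e-01 -2.73325854e-01  6.86605920e+01]
 [ 9.99998514e-01  1.56137840e-03  7.30371677e-04 -3.57847532e-01]
 [-2.75794036e-04 -2.73326691e-01  9.61921225e-01 -1.43453790e+02]
 [ 0.00000000e+00  0.00000000e+00  0.00000000e+00  1.00000000e+00]] [[317.94931449   0.         314.57272857]
 [  0.         317.94931449 202.71873947]
 [  0.           0.           1.        ]]
mouth [315.08951985 288.49202789] world [ 714.45877726 -200.48989703  630.03101902] top px [807.71883919  10.11077316]
foot [314.80869828 207.1407445 ] world [ 813.3663127  -250.50327826  599.35592926] top px [816.85583855 -78.9776108 ]
```

View pics/f.png

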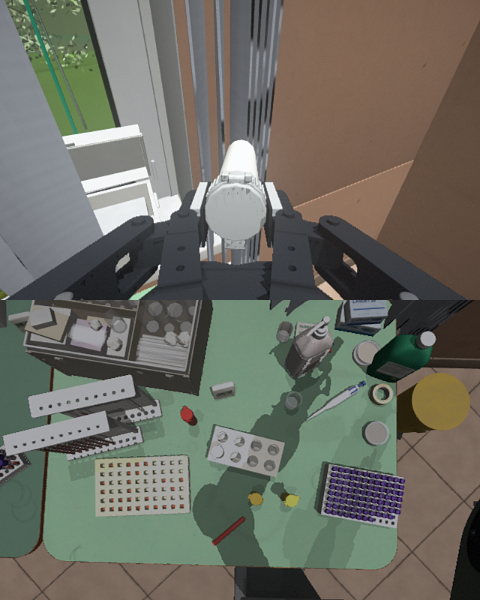

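The wrist view (upper half) shows the shut lid at about (313,283) and the tube's far end near (320,195) in full-size pixels. I predicted mouth (315,288) and foot (315,207) for a tube that hasn't slipped, so it hasn't. In the top view the closed tube, timer, beaker and marker are all in place.

```bash
python3 -c "
from rig import order
print(order.finish_job())"
```

```text
the job is handed in; nothing more can be done
None
```

I handed the job in with the lid pressed shut and the tube held still by its collar, about 15° off level and roughly 600 mm above the table. The closed tube, timer, beaker and marker looked undisturbed; no verdict was returned.

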